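Latch the die and hold the pellet press at its preset

ROBOT

A 6-joint arm with a two-finger parallel gripper is mounted at the origin on the work surface; the furniture and walls round the work are solid. World frame = base frame: x ahead of the robot, y to its left, z up, the work surface at z = 0. Lengths are in m, angles in rad, forces in N, time in s.
With the tool pointing down it reaches from about 0.275 to 0.725 m from the base axis. Payload 5.6 kg.
Tool frame: the origin (TCP) lies where the fingers leave the gripper's body, on its centre line; the fingertips stand 73 mm ahead of it and the grasp point (between the pads) lies 54 mm ahead of it; y points along the fingers, z is the direction in which the jaws open and shut, and the axes are right-handed (so a half turn about y gives the same grasp; the last joint's range is limited). The gripper opens to 85 mm and grips with 20 to 120 N. Pads are 22 mm wide; open, the fingers measure 114 mm over their backs; the gripper's body (76 mm by 85 mm) begins 54 mm behind the grasp point. The pads swing forward as they close: fully open they stand 13 mm farther back than shut.
Start: joints at [1.443, 0.255, 0.108, 0, -1.424, -0.285], TCP at [0.221, 0.504, 0.304] pointing down, gripper open.
Joint ranges: [-2.95, 2.95], [-1.21, 1.97], [-1.09, 1.5], [-2.87, 1.71], [-2.94, -0.07], [-3.05, 3.05]. Speed limits (rad/s): [2.57, 2.57, 3.14, 3.14, 3.14, 3.14].

INTERFACE

Orientations are given as [roll, pitch, yaw] about the fixed x, y, z axes, in that order (R = Rz(yaw) Ry(pitch) Rx(roll)).
In Python, from plant import readout, viewer, ticket gives the robot as it stands. The module is installed in compiled form; this text tells all that it offers.
- The arm moves only by the shell command python3 -m creep 'ROWS' [FORCE]. ROWS is JSON, one flat list of numbers, 7 for each row, row after row: the turn, a rotation vector about the tool's x, y, z in degrees, then the shift along the tool's x, y, z in cm, then the opening, from 0 (shut) to 1 (fully open). A call has 1 to 12 rows; each row is the pose to reach, as a shift and turn from the pose measured when the call began, along the tool's axes at that moment; what a row does not reach only later rows make up. A row lasts 1/8 s, in which the tool goes at most 62.5 mm and 10.7 degrees, less where a joint would pass 70% of its speed; a pose out of reach is approached as far as the arm can. A call with a gripper value outside its range is refused whole. The fingers move at their own pace and stop on an object; FORCE is the grip in N (left out, the last holds). Time passes only in rows, so rows that repeat a pose let the fingers close. It gives the time, the measured TCP pose, the force and the opening at its end, in the units of the state.
- readout.get_state(): the state, without advancing time (a new reading comes with each control period).
- viewer.capture(name): name is "side" or "top" or "wrist"; returns the picture (384x512x3 uint8, red, green, blue); there is no depth.
- viewer.camera_model(name): a dict with "fx", "fy", "cx", "cy" (pixels), "k1" (the pictures are not rectified: a ray, as slopes to the right and down, at radius r is drawn at 1 + k1 r^2 times it, then the intrinsics apply), "R" (3x3) and "t" (3): a world point X has camera coordinates R X + t. Camera axes: x right, y down, z forward; pixel columns grow to the right and rows downward; lengths in m; the calibration is good to about 2 mm. A picture is of the moment at which its call begins: read the wrist's pose just before it. camera_model takes no time and is no camera call; for the wrist camera it gives the pose at the moment of the call.
- ticket.sign_off(): hands the job in, once; it reports no verdict.
The state is a dict: "time": time; "joint_positions": joint angles; "joint_vel": joint speeds; "joint_torque": joint torques, N m; "ee_pos": TCP position; "eef_rot": TCP orientation; "force": force on the tool from outside, world axes, zero at the start; "torque": the same for the moment, N m; "grip_width": finger opening in m.
Only numpy, scipy, OpenCV 4.12 (cv2) and the standard library are available. Lean on these libraries where they do the work, as an engineer would, in place of code of your own. Each camera call takes 0.05 s, during which the arm holds its last target.

TASK

A pellet is to be pressed in the small hand-lever press. First swing the press's latch bar over from the left and down until it lies in its fork in front of the die; only then push the lever down by its cross grip until the lever's pointer stands at the preset tab on the dial, and keep it there against the spring: the program finishes while holding the lever so. Leave the tab as it is set and the other things on the bench where they are.

Things in the scene. Friction and masses are not known exactly. Their poses are not given: they have to be found in the camera images.
- press: hand-lever pellet press, fixed: grey C-frame, base 200 x 200 x 20 mm, head 190 mm high, ram to 240 mm. Origin: centre of the base's underside, at bench height. 'Press frame' (mm) below is its own frame: -x front (towards the robot), +y left, z up; turned up to 0.25 rad. The die stands at (0, 0) under the ram; the lever's axle runs along y through (25, 0, 150)
- latch (a joint): angle of the latch bar in rad: 0 = level in its fork (hard stop, closed), 1.57 = upright, 2.1 = leaning left; starts 1.2 to 2.0. A steel strip 10 x 13 mm, 136 mm long, before the die, on a hinge pin along x at press frame (-75, 75, 66); closed it runs right (-y) into an open-topped fork at y -46. Stiff hinge (0.1 N m): it stays where it is left and must be carried right down
- latch_pin (a point): middle of the bar's hand pin: round, 16 mm thick, standing out of the bar's front face (press frame x -80 to -120, this point at -101), parallel to the hinge and 60 mm from it; it can be pinched from above, a finger left and right of it, and turns in the grip. At angle a it is at press frame y = 75 - 60 cos a, z = 66 + 60 sin a; closed at (-101, 15, 66)
- lever (a joint): angle of the press lever in rad: 0 = at rest, 0.70 rad above level; 0.70 = level; 1.05 = lower stop; grows as the grip is pushed down. A spring returns it to rest when let go: pushing straight down on the grip takes about 4 N at the start and 6 to 11 N at the preset positions
- lever_grip (a point): centre of the lever's black cross grip: a round bar 24 mm thick, 84 mm long, lying along press y at the lever's end, right of the press; push it down from above with closed fingertips or pinch it. 200 mm from the axle: at lever value q at press frame x = 25 - 200 cos(0.70 - q), y = -125, z = 150 + 200 sin(0.70 - q)
- lever_mark (a point): tip region of the lever's dark pointer, 78 mm from the axle, before the dial plate on the right side of the head, square to the lever: leans back 0.70 rad from upright at rest, points straight up when the lever is level, and moves to the front as the lever goes down
- tab (a joint): setting of the preset tab on the dial's rim: the lever value in rad at which the lever's pointer stands at the middle of the tab; 0.42 to 0.90; stiff, not to be moved
- tab_mark (a point): middle of the preset tab, 78 mm from the axle, in the pointer's plane. The tab is a dark plate 14 mm wide, 34 mm long, clamped on the rim of the round aluminium dial plate (150 mm across) and standing out beyond it near its top; the pointer's tip has to stand within the tab's width
- weigh_bottle: glass weighing bottle with knob lid, 31 mm across, 56 mm high, right of the press; origin at the centre of its underside; leave it
- petri_dish: glass petri dish, 62 mm across, 13 mm high, in front of the press; origin at the centre of its underside; leave it
- tweezers: steel tweezers, 123 mm long, left of the press, lying; origin at the middle of the underside; leave them
- timer: small desk timer, 49 x 60 x 54 mm, on the right; origin at the centre of its underside; leave it

How it is judged:
By the outcome, as a careful person would: the job done as asked, in the order asked, and still so for the second after the job is handed in, while the arm keeps its last pose, push and grip.
It also fails if it takes over 48 s, if anything falls off the work surface, if the arm or the gripper's body presses on something with over 40 N, if the wrist force passes 120 N, or if a joint passes its speed limit or range.

## Working session

There is one attempt and no reset: what is moved stays moved. The work goes in short steps, Python scripts to look and compute and a shell command to move; the robot and the scene stay as the last step left them, time stands still between calls to the robot, and variables do not carry over. Pictures are saved under pics/ and viewed, and the job is handed in when it is done.

```bash
mkdir -p pics; ls; python3 - <<'E'
from plant import readout, viewer
import cv2, numpy as np
s=readout.get_state(); print(s)
for n in ("side","top","wrist"):
    m=viewer.camera_model(n); print(n,{k:np.round(v,4).tolist() for k,v in m.items()})
    im=viewer.capture(n); cv2.imwrite(f"pics/{n}0.png",cv2.resize(im[:,:,::-1],(768,576),interpolation=cv2.INTER_CUBIC)); np.save(f"pics/{n}0.npy",im)
E
```

```text
pics
{'time': 0.0, 'joint_positions': array([ 1.44261258e+00,  2.55747278e-01,  1.07003108e-01, -4.71808663e-04,
       -1.42392584e+00, -2.84591693e-01]), 'joint_vel': array([ 0.00115208, -0.00052947, -0.00107807,  0.00054761, -0.00066506,
        0.00051863]), 'joint_torque': array([ 5.95521833e-04, -3.86636496e+01,  2.37937349e+01,  5.36538497e+00,
       -6.33714313e-03,  1.76983411e-05]), 'ee_pos': array([0.22043649, 0.50349356, 0.30299541]), 'eef_rot': array([-1.56886699e+00,  7.82386161e-05,  2.72874780e+00]), 'force': array([0.4626561 , 0.11730871, 0.41827468]), 'torque': array([ 0.02686853, -0.00151739, -0.08031379]), 'grip_width': 0.08544987332087174}
side {'fx': 415.3499, 'fy': 415.3499, 'cx': 256.0129, 'cy': 196.2297, 'k1': -0.1328, 'R': [[-0.3619, 0.932, 0.0183], [0.4349, 0.1862, -0.8811], [-0.8246, -0.3109, -0.4727]], 't': [0.1722, -0.1278, 1.5681]}
top {'fx': 445.5598, 'fy': 445.5598, 'cx': 252.6687, 'cy': 197.0496, 'k1': -0.1204, 'R': [[-0.0099, -0.9999, 0.0019], [-0.9877, 0.0095, -0.1559], [0.1559, -0.0034, -0.9878]], 't': [0.07, 0.6835, 1.218]}
wrist {'fx': 272.5994, 'fy': 272.5994, 'cx': 254.4753, 'cy': 188.5896, 'k1': 0.0073, 'R': [[-0.4022, -0.9155, 0.0019], [-0.8693, 0.3825, 0.3132], [-0.2874, 0.1243, -0.9497]], 't': [0.5496, -0.0427, 0.3798]}
```

View pics/side0.png

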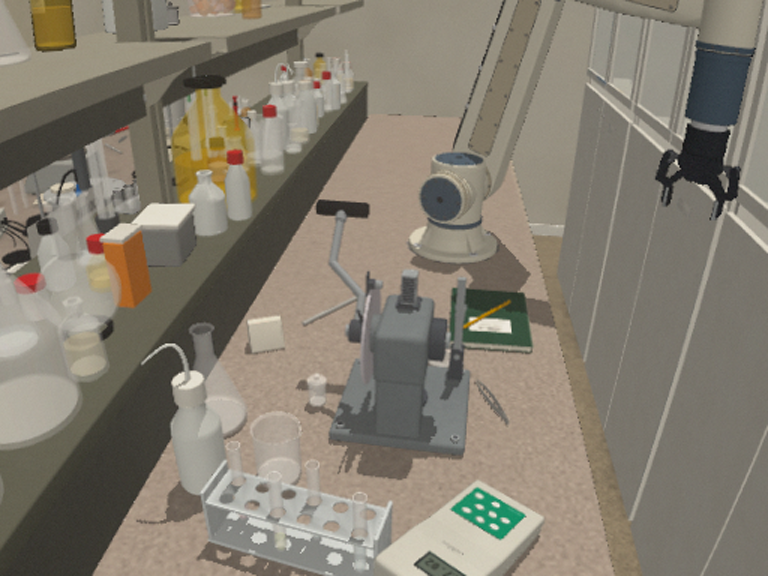

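View pics/top0.png

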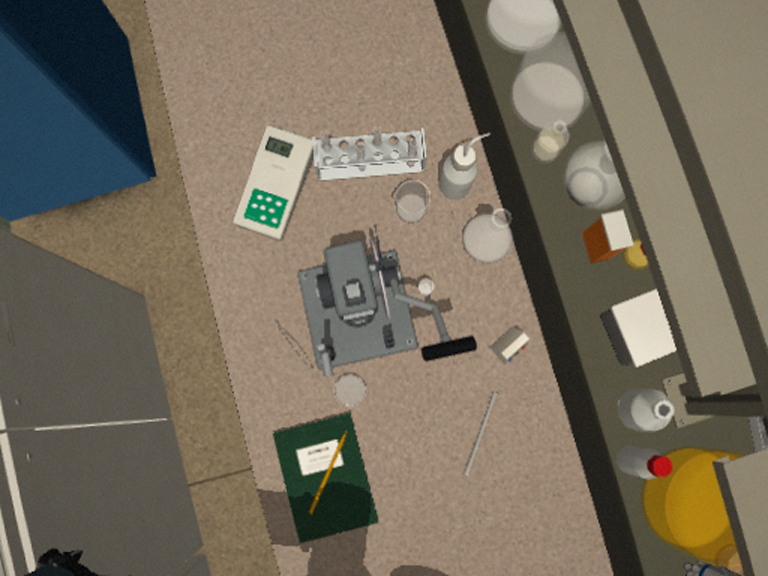

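View pics/wrist0.png

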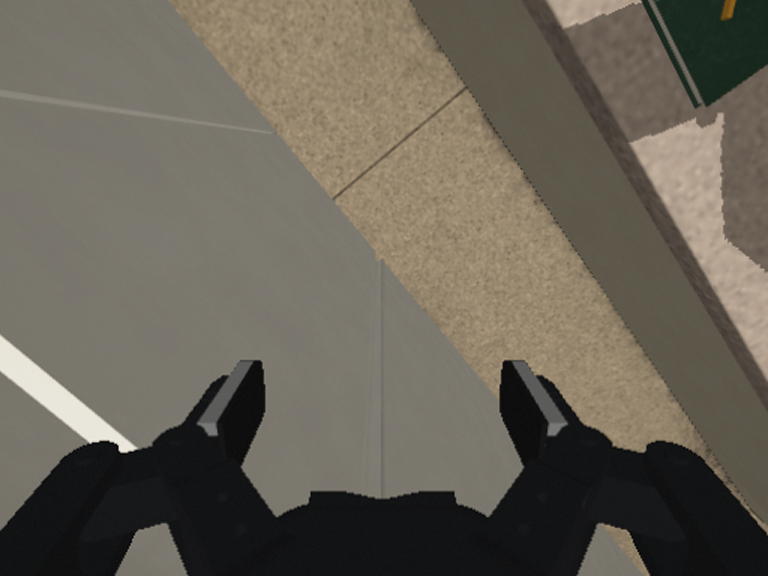

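```bash
cat > h.py <<'E'
import numpy as np, cv2, json
from plant import readout, viewer
def proj(m,X):
    X=np.atleast_2d(X); c=X@np.array(m['R']).T+np.array(m['t']); s=c[:,:2]/c[:,2:]
    r2=(s**2).sum(1,keepdims=True); s=s*(1+m['k1']*r2)
    return s*[m['fx'],m['fy']]+[m['cx'],m['cy']]
def ray(m,p):
    d=(np.array(p,float)-[m['cx'],m['cy']])/[m['fx'],m['fy']]; s=d.copy()
    for _ in range(20): s=d/(1+m['k1']*(s@s))
    R=np.array(m['R']); t=np.array(m['t'])
    v=R.T@np.array([s[0],s[1],1]); return -R.T@t, v/np.linalg.norm(v)
def onz(m,p,z):
    o,v=ray(m,p); return o+v*(z-o[2])/v[2]
def tri(obs):
    A=np.zeros((3,3));b=np.zeros(3)
    for m,p in obs:
        o,v=ray(m,p);P=np.eye(3)-np.outer(v,v);A+=P;b+=P@o
    return np.linalg.solve(A,b)
def crop(im,x0,y0,x1,y1,f,name):
    c=cv2.resize(np.ascontiguousarray(im[y0:y1,x0:x1,::-1]),None,fx=f,fy=f,interpolation=cv2.INTER_CUBIC)
    for x in range(-(-x0//10)*10,x1,10): cv2.putText(c,str(x),((x-x0)*f,8),0,.3,(0,0,255)); cv2.line(c,((x-x0)*f,10),((x-x0)*f,14),(0,0,255))
    for y in range(-(-y0//10)*10,y1,10): cv2.putText(c,str(y),(0,(y-y0)*f+4),0,.3,(0,0,255)); cv2.line(c,(20,(y-y0)*f),(24,(y-y0)*f),(0,0,255))
    cv2.imwrite(name,c)
E
python3 - <<'E'
from h import *
crop(np.load('pics/top0.npy'),180,140,330,260,5,'pics/tc.png')
crop(np.load('pics/side0.npy'),190,120,340,310,3,'pics/sc.png')
E
```

```text
(no output)
```

View pics/tc.png

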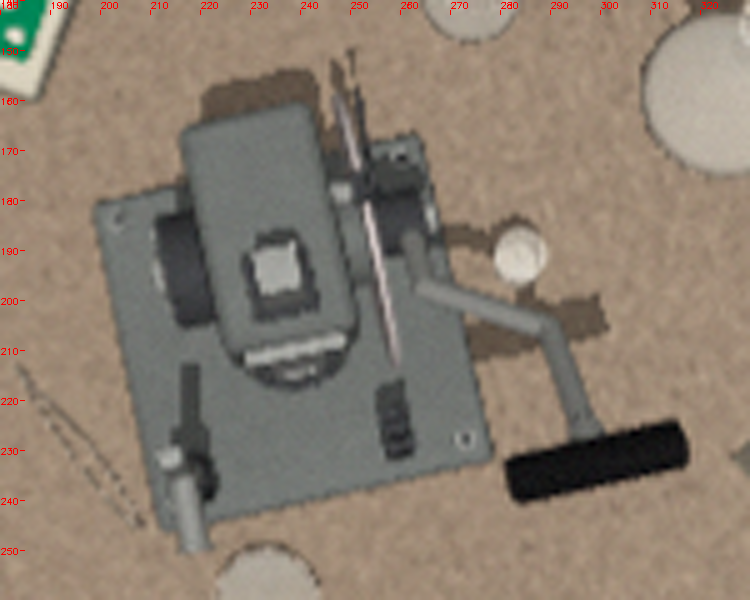

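View pics/sc.png

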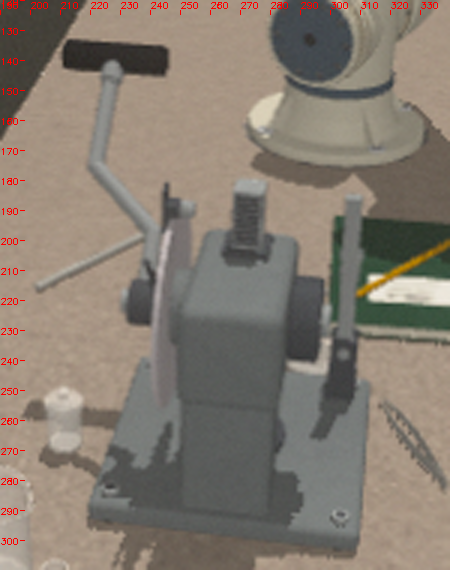

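```bash
python3 - <<'E'
from h import *
from scipy.optimize import least_squares
T=viewer.camera_model('top');S=viewer.camera_model('side')
obs=[(T,[-.1*-1,.1,.02],(198.5,180.5)),(T,[.1,-.1,.02],(262.5,167)),(T,[-.1,-.1,.02],(278.5,232)),(T,[-.1,.1,.02],(212,246.5)),
 (S,[.1,-.1,.02],(219,291)),(S,[.1,.1,.02],(309,301)),(S,[-.1,.1,.02],(312.5,249)),
 (T,[.025-.2*np.cos(.7),-.125,.15+.2*np.sin(.7)],(299.5,232)),(S,[.025-.2*np.cos(.7),-.125,.15+.2*np.sin(.7)],(228.5,138.5)),(T,[0,0,.24],(235,193))]
def W(p,X):
    c,s=np.cos(p[2]),np.sin(p[2]); X=np.array(X); return np.array([p[0]+c*X[0]-s*X[1],p[1]+s*X[0]+c*X[1],X[2]])
f=lambda p: np.concatenate([proj(m,W(p,X))[0]-q for m,X,q in obs])
r=least_squares(f,[.5,0,.2],loss='soft_l1'); print(r.x,np.round(r.fun.reshape(-1,2),1))
p=r.x
for a in (1.2,1.4,1.57,1.7,1.85,2.0):
    for n,m in (('T',T),('S',S)):
        print(a,n,np.round(proj(m,[W(p,[x,.075-l*np.cos(a),.066+l*np.sin(a)]) for x,l in ((-.12,.06),(-.08,.06),(-.075,.125),(-.075,0))]),1).tolist())
np.save('press.npy',p)
E
```

```text
[0.6648646  0.1067605  0.20910579] [[-0.9 -0.5]
 [ 1.1 -1.4]
 [ 0.4 -0.5]
 [-0.6 -0.1]
 [-1.  -3.2]
 [ 0.5 -2.1]
 [ 1.  -3.1]
 [-0.7 -0. ]
 [-0.5  0.7]
 [ 0.   0.1]]
1.2 T [[226.7, 248.2], [223.5, 233.6], [230.7, 227.8], [216.8, 235.0]]
1.2 S [[298.5, 205.5], [297.3, 213.6], [288.7, 191.2], [304.5, 235.2]]
1.4 T [[222.3, 249.1], [219.2, 234.4], [221.2, 229.7], [216.8, 235.0]]
1.4 S [[303.3, 204.8], [302.2, 212.9], [299.3, 189.5], [304.5, 235.2]]
1.57 T [[218.6, 250.0], [215.4, 235.2], [213.0, 231.4], [216.8, 235.0]]
1.57 S [[307.4, 204.9], [306.5, 213.0], [308.5, 189.7], [304.5, 235.2]]
1.7 T [[215.7, 250.6], [212.6, 235.8], [206.7, 232.8], [216.8, 235.0]]
1.7 S [[310.5, 205.4], [309.8, 213.5], [315.5, 190.7], [304.5, 235.2]]
1.85 T [[212.5, 251.3], [209.4, 236.6], [199.8, 234.5], [216.8, 235.0]]
1.85 S [[314.0, 206.3], [313.4, 214.5], [323.4, 192.9], [304.5, 235.2]]
2.0 T [[209.5, 252.1], [206.5, 237.4], [193.3, 236.2], [216.8, 235.0]]
2.0 S [[317.4, 207.8], [316.8, 216.0], [330.8, 196.1], [304.5, 235.2]]
```

```bash
cat >> h.py <<'E'
from scipy.spatial.transform import Rotation as Ro
pp=np.load('press.npy')
def W(X,p=pp):
    c,s=np.cos(p[2]),np.sin(p[2]); X=np.array(X,float); return np.array([p[0]+c*X[0]-s*X[1],p[1]+s*X[0]+c*X[1],X[2]])
def toP(Xw,p=pp):
    c,s=np.cos(p[2]),np.sin(p[2]); d=np.array(Xw)-[p[0],p[1],0]; return np.array([c*d[0]+s*d[1],-s*d[0]+c*d[1],d[2]])
def pose(s=None):
    s=s or readout.get_state(); return s['ee_pos'], Ro.from_euler('xyz',s['eef_rot'])
def rel(P,R):
    p0,R0=pose(); d=R0.inv().apply(P-p0)*100; r=(R0.inv()*R).as_rotvec(degrees=True); return np.round(r,1),np.round(d,2)
def orient(tilt,yaw=None):
    # finger dir y = (sin t,0,-cos t) press; tool z = -press y ; x = y x z
    t=np.radians(tilt); y=np.array([np.sin(t),0,-np.cos(t)]); z=np.array([0,-1.,0]); x=np.cross(y,z)
    return Ro.from_euler('z',pp[2] if yaw is None else yaw)*Ro.from_matrix(np.c_[x,y,z])
def tcp_for(Xp,tilt,ahead):
    R=orient(tilt); return W(Xp)-R.as_matrix()[:,1]*ahead, R
E
python3 - <<'E'
from h import *
p0,R0=pose(); print(R0.as_matrix().round(2))
m=viewer.camera_model('wrist'); c=-np.array(m['R']).T@m['t']; print('cam in tool',R0.inv().apply(c-p0), R0.inv().apply(np.array(m['R'])[2]))
a=1.55
pin=[-.105,.075-.06*np.cos(a),.066+.06*np.sin(a)]
for ah in (.15,.056):
    P,R=tcp_for(pin,25,ah); print(ah,P,rel(P,R))
E
```

```text
[[-0.92 -0.   -0.4 ]
 [ 0.4  -0.   -0.92]
 [-0.   -1.    0.  ]]
cam in tool [-0.07907308 -0.06994448 -0.0004424 ] [ 3.13218714e-01  9.49681002e-01 -1.78318739e-04]
0.15 [0.48483008 0.14395041 0.26193319] (array([ -7.9, -35. ,  24.2]), array([-38.64,   4.16,  22.33]))
0.056 [0.52369084 0.15219696 0.17674026] (array([ -7.9, -35. ,  24.2]), array([-41.87,  12.68,  20.  ]))
```

```bash
python3 -m creep '[-7.9,-35,24.2,-38.6,4.2,22.3,0.8, -7.9,-35,24.2,-38.6,4.2,22.3,0.8, -7.9,-35,24.2,-38.6,4.2,22.3,0.8, -7.9,-35,24.2,-38.6,4.2,22.3,0.8, -7.9,-35,24.2,-38.6,4.2,22.3,0.8, -7.9,-35,24.2,-38.6,4.2,22.3,0.8, -7.9,-35,24.2,-38.6,4.2,22.3,0.8, -7.9,-35,24.2,-38.6,4.2,22.3,0.8, -7.9,-35,24.2,-38.6,4.2,22.3,0.8, -7.9,-35,24.2,-38.6,4.2,22.3,0.8, -7.9,-35,24.2,-38.6,4.2,22.3,0.8]' 40
python3 - <<'E'
from h import *
pin=[-.105,.075-.06*np.cos(1.55),.066+.06*np.sin(1.55)]
P,R=tcp_for(pin,25,.15); print(rel(P,R), pose()[0], readout.get_state()['grip_width'])
m=viewer.camera_model('wrist'); im=viewer.capture('wrist'); np.save('pics/w1.npy',im)
cv2.imwrite('pics/w1.png',cv2.resize(im[:,:,::-1],(768,576)))
T=viewer.camera_model('top'); im=viewer.capture('top'); crop(im,160,140,310,260,5,'pics/t1.png')
for a in (1.3,1.45,1.55,1.65): print(a,proj(m,[W([x,.075-l*np.cos(a),.066+l*np.sin(a)]) for x,l in ((-.12,.06),(-.08,.06),(-.08,.126),(-.08,0))]).round(1).tolist())
E
```

```text
time: 1.52
ee_pos: [0.4841, 0.1456, 0.2617]
eef_rot: [-1.572, 0.437, -2.931]
force: [-0.2, 0.4, 0.7]
grip_width: 0.0685
(array([ 0.1,  0.1, -0. ]), array([-0.05, -0.01,  0.17])) [0.48407015 0.1455596  0.2616802 ] 0.0684971262461739
1.3 [[275.3, 213.5], [274.9, 167.7], [309.5, 148.5], [256.2, 178.0]]
1.45 [[265.1, 213.4], [264.9, 167.3], [281.3, 147.0], [256.2, 178.0]]
1.55 [[258.1, 213.4], [258.0, 167.2], [261.5, 146.6], [256.2, 178.0]]
1.65 [[251.0, 213.4], [251.1, 167.2], [241.5, 146.8], [256.2, 178.0]]
```

View pics/w1.png

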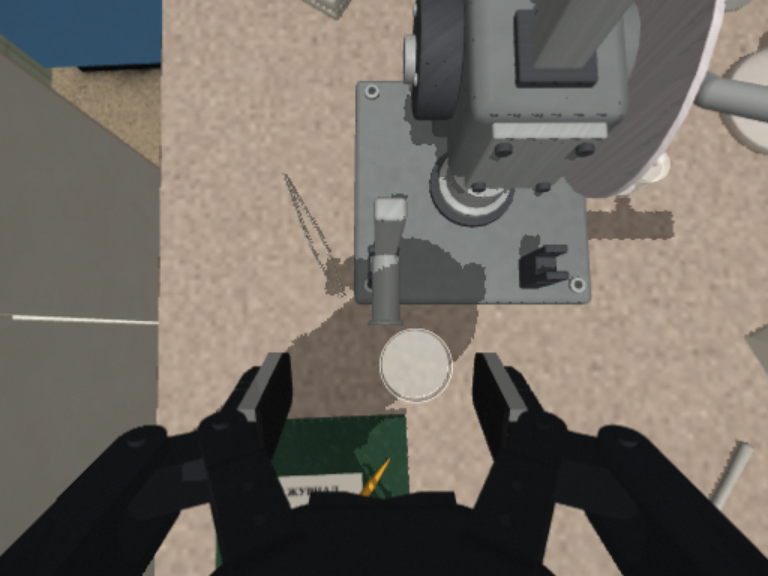

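View pics/t1.png

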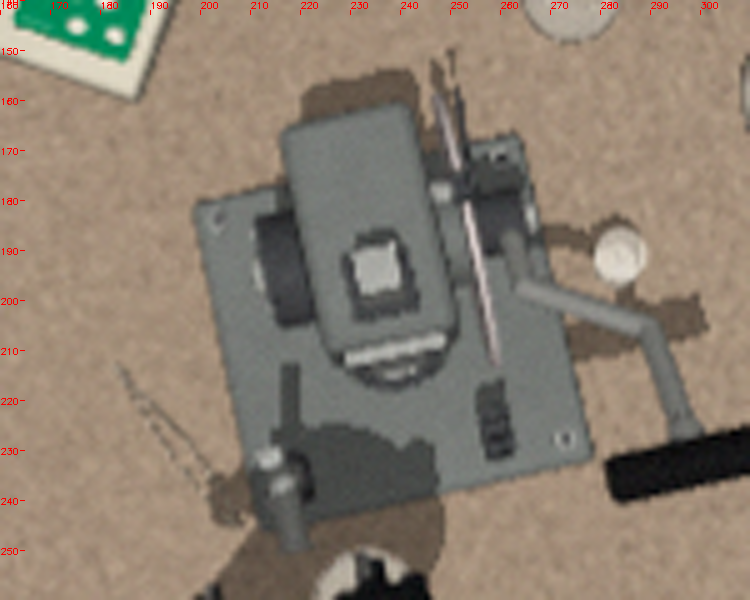

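```bash
python3 -m creep '[0,0,0,0,3,0.1,0.8, 0,0,0,0,6,0.1,0.8, 0,0,0,-0.05,8,0.1,0.8, 0,0,0,-0.05,9.4,0.1,0.8, 0,0,0,-0.05,9.4,0.1,0.8]' 40
python3 - <<'E'
from h import *
m=viewer.camera_model('wrist'); im=viewer.capture('wrist')
cv2.imwrite('pics/w2.png',cv2.resize(im[:,:,::-1],(768,576)))
p0,R0=pose(); print(toP(p0+R0.as_matrix()[:,1]*.056))
E
```

```text
time: 2.25
ee_pos: [0.5233, 0.153, 0.1756]
eef_rot: [-1.571, 0.434, -2.93]
force: [-0.3, -0.3, 0.3]
grip_width: 0.0681
[-0.10504406  0.07477898  0.12578104]
```

View pics/w2.png

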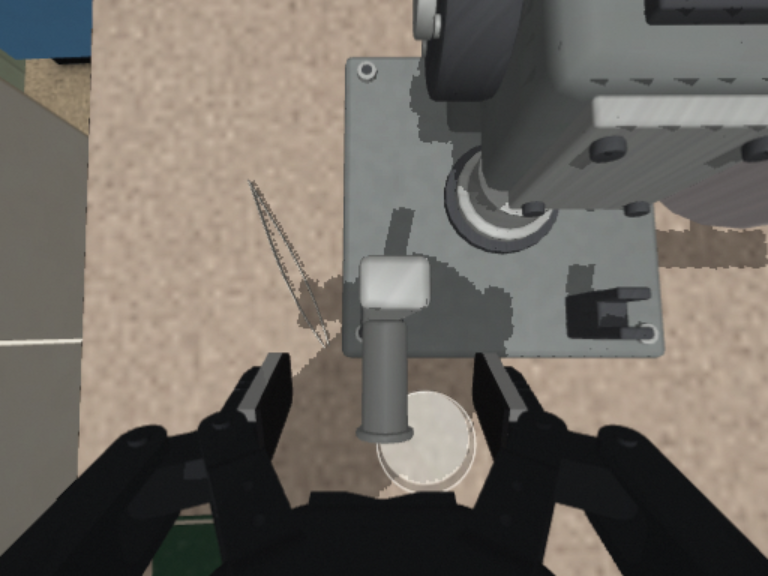

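```bash
python3 -m creep '[0,0,0,0,0,0,0.1, 0,0,0,0,0,0,0.1, 0,0,0,0,0,0,0.1, 0,0,0,0,0,0,0.1, 0,0,0,0,0,0,0.1, 0,0,0,0,0,0,0.1]' 40
python3 - <<'E'
from h import *
m=viewer.camera_model('wrist'); im=viewer.capture('wrist')
cv2.imwrite('pics/w3.png',cv2.resize(im[:,:,::-1],(768,576)))
p0,R0=pose(); print(toP(p0+R0.as_matrix()[:,1]*.056))
E
```

```text
time: 3.05
ee_pos: [0.5235, 0.1532, 0.1772]
eef_rot: [-1.571, 0.437, -2.931]
force: [-5.9, -0.4, 6.0]
grip_width: 0.0145
[-0.1049602   0.07484562  0.12640161]
```

View pics/w3.png

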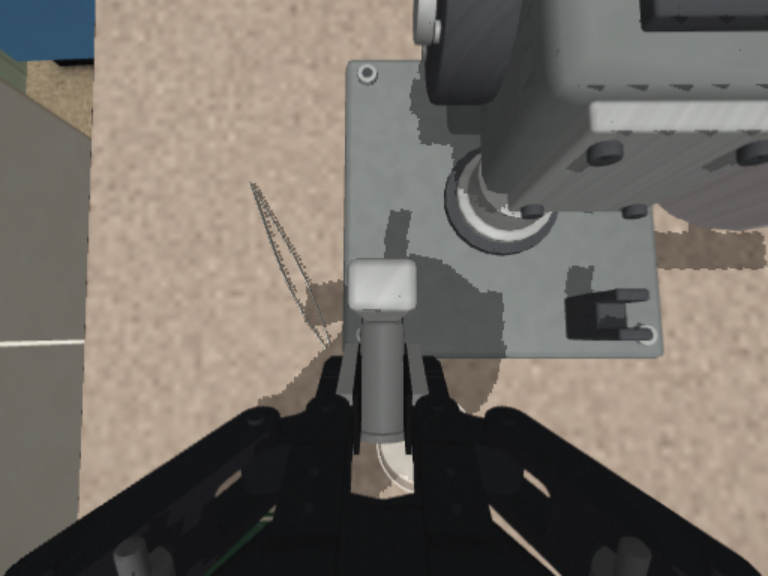

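```bash
cat >> h.py <<'E'
def arc(a0,As):
    R0=pose()[1]; Rz=Ro.from_euler('z',pp[2])
    for a in As:
        d=Rz.apply([0,-.06*(np.cos(a)-np.cos(a0)),.06*(np.sin(a)-np.sin(a0))]); print(round(a,2),(R0.inv().apply(d)*100).round(2).tolist())
E
python3 -c "
from h import *
arc(1.57,np.linspace(1.5,0.75,9))"
```

```text
1.5 [0.01, 0.01, 0.42]
1.41 [0.04, 0.07, 0.98]
1.31 [0.09, 0.18, 1.53]
1.22 [0.16, 0.33, 2.06]
1.12 [0.25, 0.53, 2.58]
1.03 [0.37, 0.77, 3.08]
0.94 [0.5, 1.05, 3.55]
0.84 [0.65, 1.37, 3.98]
0.75 [0.82, 1.72, 4.39]
```

```bash
python3 -m creep '[0,0,0,0,0,0.4,0.1, 0,0,0,0,0.1,1,0.1, 0,0,0,0.1,0.2,1.5,0.1, 0,0,0,0.15,0.35,2.05,0.1, 0,0,0,0.25,0.55,2.6,0.1, 0,0,0,0.35,0.75,3.1,0.1, 0,0,0,0.5,1.05,3.55,0.1, 0,0,0,0.65,1.35,4,0.1, 0,0,0,0.8,1.7,4.4,0.1, 0,0,0,0.8,1.7,4.4,0.1]' 40
python3 - <<'E'
from h import *
p0,R0=pose(); g=toP(p0+R0.as_matrix()[:,1]*.056);print(g); a=np.arctan2(g[2]-.066,.075-g[1]);print(a,np.hypot(g[2]-.066,.075-g[1]))
arc(a,np.r_[np.linspace(.65,0,8)])
E
```

```text
time: 4.35
ee_pos: [0.5335, 0.1112, 0.1593]
eef_rot: [-1.573, 0.44, -2.93]
force: [-0.3, 3.8, 2.5]
grip_width: 0.0147
[-0.10370167  0.03177983  0.10861691]
0.7783703696964438 0.06069747678287382
0.65 [0.25, 0.52, 0.51]
0.56 [0.44, 0.94, 0.82]
0.46 [0.65, 1.38, 1.1]
0.37 [0.87, 1.84, 1.32]
0.28 [1.09, 2.31, 1.5]
0.19 [1.33, 2.8, 1.63]
0.09 [1.56, 3.3, 1.71]
0.0 [1.8, 3.81, 1.74]
```

```bash
python3 -m creep '[0,0,0,0.25,0.5,0.5,0.1, 0,0,0,0.45,0.95,0.8,0.1, 0,0,0,0.65,1.4,1.1,0.1, 0,0,0,0.85,1.85,1.3,0.1, 0,0,0,1.1,2.3,1.5,0.1, 0,0,0,1.35,2.8,1.65,0.1, 0,0,0,1.55,3.3,1.7,0.1, 0,0,0,1.8,3.8,1.75,0.1, 0,0,0,1.9,4,1.75,0.1, 0,0,0,1.9,4,1.75,0.1]' 40
python3 - <<'E'
from h import *
p0,R0=pose(); g=toP(p0+R0.as_matrix()[:,1]*.056);print(g); a=np.arctan2(g[2]-.066,.075-g[1]);print(a,np.hypot(g[2]-.066,.075-g[1]))
m=viewer.camera_model('wrist'); im=viewer.capture('wrist')
cv2.imwrite('pics/w4.png',cv2.resize(im[:,:,::-1],(768,576)))
im=viewer.capture('side'); crop(im,190,120,340,310,3,'pics/s4.png')
E
```

```text
time: 5.6
ee_pos: [0.5373, 0.0947, 0.1151]
eef_rot: [-1.574, 0.441, -2.93]
force: [-1.6, 5.7, 1.8]
grip_width: 0.0148
[-0.10342596  0.01491738  0.06445506]
-0.025707871222380385 0.060102484573010075
```

View pics/w4.png

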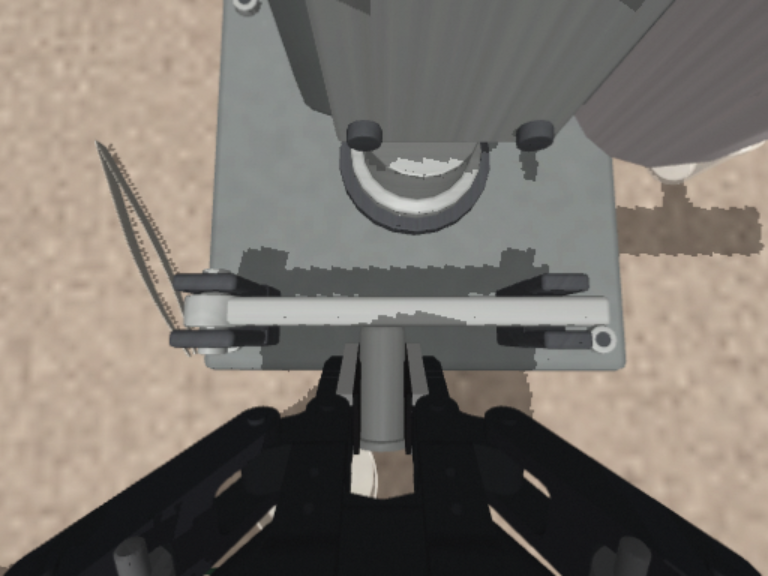

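View pics/s4.png

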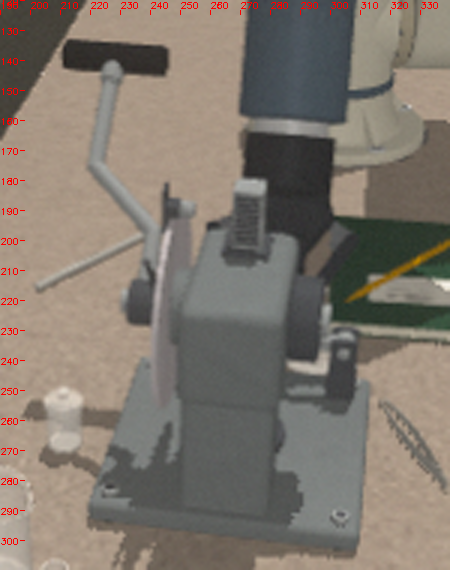

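```bash
python3 -m creep '[0,0,0,0.1,0.25,0,0.1, 0,0,0,0.2,0.45,0,0.1, 0,0,0,0.25,0.6,0,0.1, 0,0,0,0.25,0.6,0,0.1]' 40
python3 - <<'E'
from h import *
p0,R0=pose(); g=toP(p0+R0.as_matrix()[:,1]*.056);print(g)
E
```

```text
time: 6.2
ee_pos: [0.5375, 0.0946, 0.1118]
eef_rot: [-1.573, 0.445, -2.929]
force: [-27.1, 1.0, 34.5]
grip_width: 0.0146
[-0.1030342   0.01480918  0.06124018]
```

```bash
python3 -m creep '[0,0,0,0,0,0,0.1, 0,0,0,0,0,0,0.5, 0,0,0,0,0,0,0.5, 0,0,0,0,0,0,0.5, 0,0,0,0,-3,0,0.5, 0,0,0,0,-6,0,0.5, 0,0,0,0,-10,0,0.5, 0,0,0,0,-14,0,0.5, 0,0,0,0,-14,0,0.5]' 40
python3 - <<'E'
from h import *
m=viewer.camera_model('wrist'); im=viewer.capture('wrist')
cv2.imwrite('pics/w5.png',cv2.resize(im[:,:,::-1],(768,576)))
for a in (0,.1): print(a,(proj(m,[W([-.08,.075-l*np.cos(a),.066+l*np.sin(a)]) for l in (0,.126)])*1.5).round(1).tolist(), (proj(m,[W([-.12,.075-.06*np.cos(a),.066+.06*np.sin(a)])])*1.5).round(1))
im=viewer.capture('side'); crop(im,190,120,340,310,3,'pics/s5.png')
im=viewer.capture('top'); crop(im,180,140,330,260,5,'pics/t5.png')
E
```

```text
time: 7.32
ee_pos: [0.4791, 0.0821, 0.2414]
eef_rot: [-1.576, 0.451, -2.93]
force: [-0.1, 0.4, 0.1]
grip_width: 0.0427
0 [[296.5, 239.9], [480.9, 240.4]] [[384.  298.5]]
0.1 [[296.5, 239.9], [484.4, 235.9]] [[383.6 297.6]]
```

View pics/w5.png

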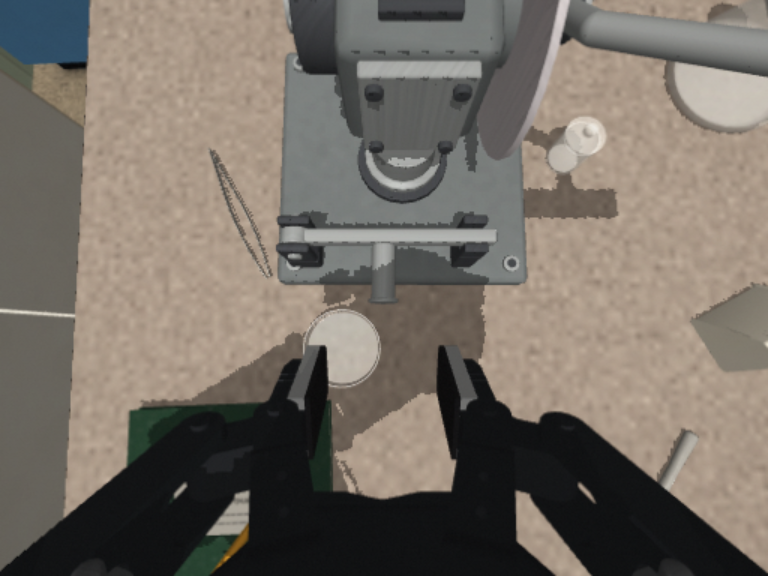

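View pics/t5.png

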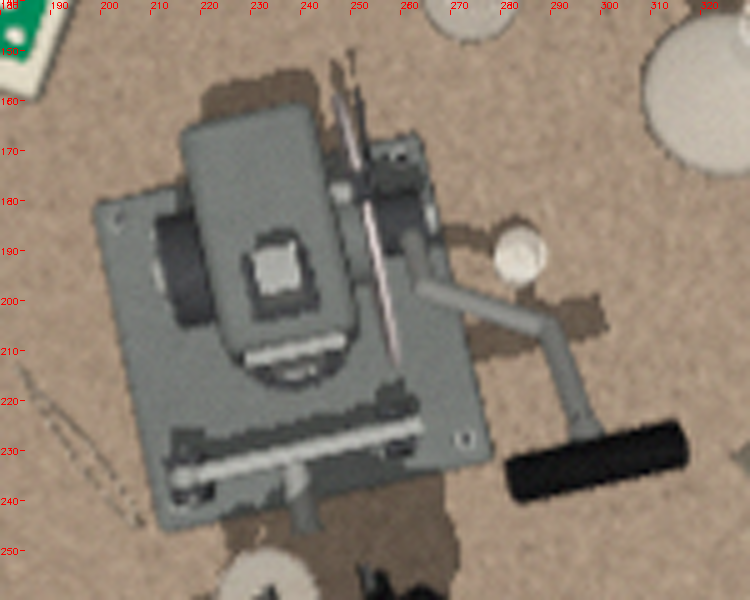

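View pics/s5.png

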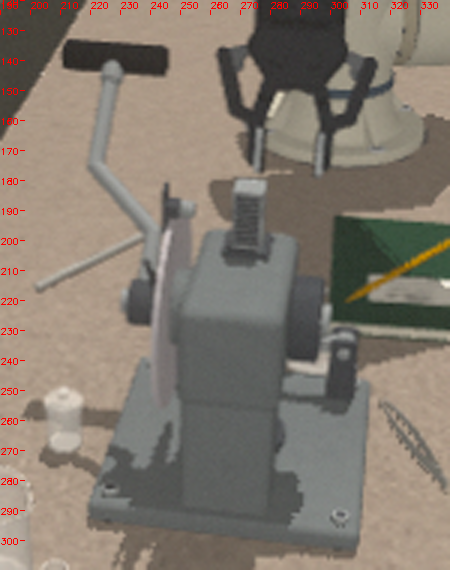

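```bash
python3 - <<'E'
from h import *
T=viewer.camera_model('top');S=viewer.camera_model('side')
crop(np.load('pics/side0.npy'),215,165,275,235,8,'pics/sz.png')
crop(np.load('pics/top0.npy'),225,140,285,200,9,'pics/tz.png')
for y in (-.06,-.07,-.08):
  for t in (0,.42,.66,.9):
    X=[W([.025+r*np.sin(.7-t),y,.15+r*np.cos(.7-t)]) for r in (.06,.078,.095)]
    print(y,t,'S',proj(S,X).round(1).tolist(),'T',proj(T,X).round(1).tolist())
E
```

```text
-0.06 0 S [[239.0, 212.2], [237.8, 209.2], [236.7, 206.2]] T [[253.3, 167.0], [252.4, 161.4], [251.4, 156.0]]
-0.06 0.42 S [[241.1, 202.0], [240.6, 195.8], [240.2, 189.7]] T [[255.3, 174.3], [254.9, 170.9], [254.5, 167.7]]
-0.06 0.66 S [[242.4, 197.8], [242.3, 190.4], [242.3, 183.2]] T [[256.5, 179.5], [256.5, 177.8], [256.5, 176.1]]
-0.06 0.9 S [[243.6, 195.2], [244.0, 187.0], [244.3, 179.3]] T [[257.7, 185.0], [258.2, 185.1], [258.6, 185.2]]
-0.07 0 S [[234.2, 211.7], [232.9, 208.7], [231.7, 205.7]] T [[257.2, 166.2], [256.2, 160.6], [255.3, 155.2]]
-0.07 0.42 S [[236.3, 201.6], [235.8, 195.3], [235.3, 189.2]] T [[259.1, 173.4], [258.8, 170.1], [258.5, 166.8]]
-0.07 0.66 S [[237.7, 197.4], [237.6, 190.0], [237.5, 182.8]] T [[260.4, 178.6], [260.5, 176.9], [260.5, 175.3]]
-0.07 0.9 S [[239.0, 194.7], [239.3, 186.6], [239.7, 178.9]] T [[261.6, 184.2], [262.1, 184.3], [262.6, 184.3]]
-0.08 0 S [[229.4, 211.3], [228.1, 208.2], [226.8, 205.2]] T [[261.0, 165.3], [260.1, 159.7], [259.2, 154.4]]
-0.08 0.42 S [[231.6, 201.1], [231.0, 194.9], [230.5, 188.8]] T [[263.0, 172.6], [262.7, 169.2], [262.5, 166.0]]
-0.08 0.66 S [[233.0, 197.0], [232.9, 189.5], [232.8, 182.4]] T [[264.3, 177.8], [264.4, 176.1], [264.5, 174.4]]
-0.08 0.9 S [[234.4, 194.3], [234.7, 186.2], [235.0, 178.5]] T [[265.5, 183.3], [266.0, 183.4], [266.6, 183.5]]
```

View pics/sz.png

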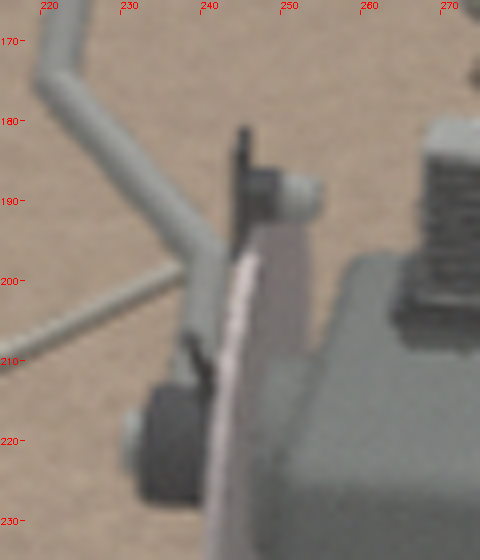

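View pics/tz.png

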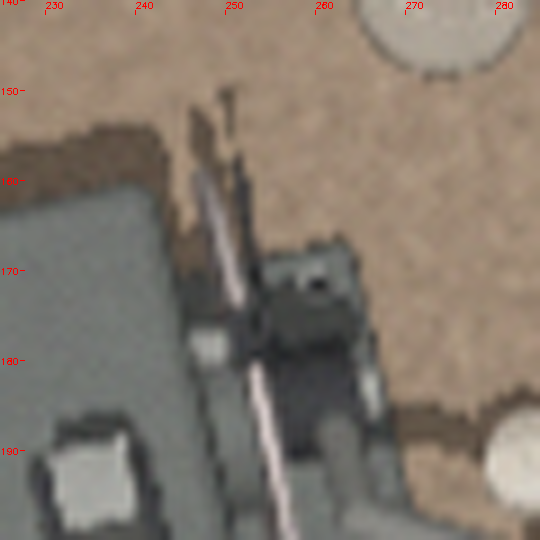

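```bash
python3 - <<'E'
from h import *
P=W([-.09,-.05,.38]); print(P,rel(P,orient(25)))
E
```

```text
[0.58720434 0.03916698 0.38      ] (array([ 0.2,  0.1, -0.4]), array([-14.95,  -8.73,   6.39]))
```

```bash
python3 -m creep '[0,0,0,-3,-5,1,0.3, 0,0,0,-5,-8.7,2,0.1, 0,0,0,-10,-8.7,4,0, 0,0,0,-15,-8.7,6.4,0, 0,0,0,-15,-8.7,6.4,0, 0,0,0,-15,-8.7,6.4,0]' 40
python3 - <<'E'
from h import *
m=viewer.camera_model('wrist'); im=viewer.capture('wrist'); np.save('pics/w6.npy',im)
np.save('pics/w6m.npy',m,allow_pickle=True)
cv2.imwrite('pics/w6.png',cv2.resize(im[:,:,::-1],(768,576)))
E
```

```text
time: 8.22
ee_pos: [0.5878, 0.039, 0.3775]
eef_rot: [-1.573, 0.439, -2.931]
force: [-0.4, 0.2, -0.1]
grip_width: 0.0003
```

View pics/w6.png

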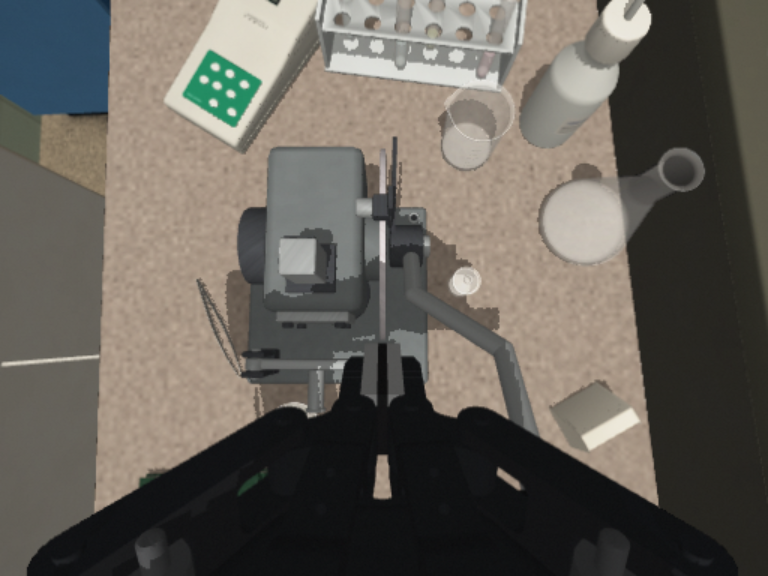

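```bash
python3 - <<'E'
from h import *
m=np.load('pics/w6m.npy',allow_pickle=True).item()
crop(np.load('pics/w6.npy'),230,85,300,155,8,'pics/w6c.png')
for y in (-.055,-.065):
  for t in (0,.42,.54,.66,.78,.9):
    X=[W([.025+r*np.sin(.7-t),y,.15+r*np.cos(.7-t)]) for r in (.061,.078,.095)]
    print(y,t,proj(m,X).round(1).tolist())
print(proj(m,[W([.1,y,.02]) for y in (-.1,.1)]),proj(m,[W([0.1*0+.0,0,.24]),W([.025,-.055,.15])]))
E
```

```text
-0.055 0 [[260.5, 115.8], [260.8, 100.6], [261.1, 84.0]]
-0.055 0.42 [[260.8, 132.7], [261.2, 122.3], [261.6, 110.6]]
-0.055 0.54 [[260.8, 139.1], [261.2, 130.9], [261.6, 121.6]]
-0.055 0.66 [[260.9, 145.9], [261.3, 140.2], [261.7, 133.7]]
-0.055 0.78 [[260.9, 153.2], [261.3, 150.1], [261.7, 146.5]]
-0.055 0.9 [[260.9, 160.6], [261.2, 160.1], [261.7, 159.7]]
-0.065 0 [[270.0, 115.9], [270.6, 100.6], [271.3, 84.0]]
-0.065 0.42 [[270.7, 132.7], [271.7, 122.3], [272.8, 110.6]]
-0.065 0.54 [[270.8, 139.1], [271.9, 130.9], [273.0, 121.6]]
-0.065 0.66 [[270.9, 146.0], [272.0, 140.2], [273.2, 133.7]]
-0.065 0.78 [[271.0, 153.2], [272.0, 150.1], [273.2, 146.5]]
-0.065 0.9 [[270.9, 160.6], [272.0, 160.2], [273.2, 159.7]]
[[284.61808283 135.4930094 ]
 [168.42633331 135.33315695]] [[198.86581854 167.21172731]
 [259.80335036 161.73100651]]
```

View pics/w6c.png

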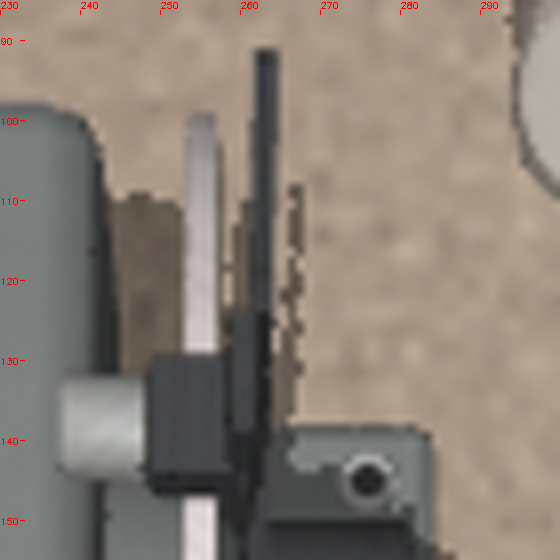

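```bash
python3 - <<'E'
from h import *
P=W([-.131,-.125,.41]); print(P,rel(P,orient(0)), readout.get_state()['joint_positions'].round(2))
E
```

```text
[ 0.56266634 -0.04271029  0.41      ] (array([  0.2,   0.2, -25.2]), array([ 2.37, -4.67,  7.47])) [ 0.36  0.08 -0.02  0.07 -1.04  1.4 ]
```

```bash
python3 -m creep '[0,0,-5,0,-4.5,0,0, 0,0,-15,1,-4.7,3,0, 0,0,-25,2.4,-4.7,7.5,0, 0,0,-25,2.4,-4.7,7.5,0, 0,0,-25,2.4,-4.7,7.5,0]' 40
python3 - <<'E'
from h import *
p0,R0=pose(); print(toP(p0+R0.as_matrix()[:,1]*.073), R0.as_matrix().round(3))
P=W([-.131,-.125,.373]); print(rel(P,orient(0)))
m=viewer.camera_model('wrist'); im=viewer.capture('wrist')
cv2.imwrite('pics/w7.png',cv2.resize(im[:,:,::-1],(768,576)))
print(proj(m,[W([.025-.2*np.cos(.7),y,.15+.2*np.sin(.7)]) for y in (-.083,-.125,-.167)])*1.5)
E
```

```text
time: 8.9
ee_pos: [0.5621, -0.0427, 0.4098]
eef_rot: [-1.573, 0.004, -2.929]
force: [-1.1, 0.2, -0.4]
grip_width: 0.0003
[-0.13129494 -0.12477892  0.33678284] [[-0.977  0.004  0.211]
 [-0.211  0.003 -0.977]
 [-0.004 -1.    -0.002]]
(array([ 0.1,  0.2, -0.2]), array([-0.04,  3.68,  0.02]))
[[304.65885705 301.1619636 ]
 [384.64462578 301.39689769]
 [464.66518076 301.6422729 ]]
```

View pics/w7.png

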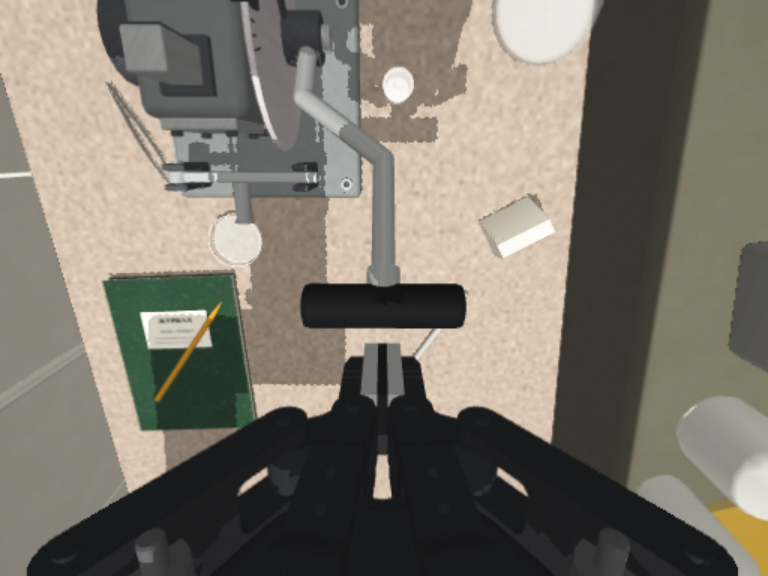

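```bash
python3 -m creep '[0,0,0,0,3,0,0, 0,0,0,0,4,0,0, 0,0,0,0,4.6,0,0, 0,0,0,0,4.8,0,0, 0,0,0,0,4.8,0,0]' 40
python3 - <<'E'
from h import *
p0,R0=pose(); tip=toP(p0+R0.as_matrix()[:,1]*.073); print(tip)
for q in (.1,.2,.3,.4,.5,.55,.6):
    d=np.array([.025-.2*np.cos(.7-q)-.002,-.125,.162+.2*np.sin(.7-q)])-tip
    print(q,(R0.inv()*Ro.from_euler('z',pp[2])).apply(d).round(4)*100)
E
```

```text
time: 9.57
ee_pos: [0.5621, -0.0423, 0.3636]
eef_rot: [-1.572, 0.007, -2.928]
force: [-1.3, 1.2, 3.1]
grip_width: 0.0003
[-0.13098891 -0.12435966  0.29056003]
0.1 [1.12 1.56 0.06]
0.2 [2.18 3.25 0.06]
0.3 [3.06 5.05 0.06]
0.4 [3.76 6.92 0.06]
0.5 [4.26 8.85 0.06]
0.55 [4.44 9.84 0.06]
0.6 [ 4.58 10.83  0.06]
```

```bash
python3 -m creep '[0,0,0,0.6,0.8,0,0, 0,0,0,1.1,1.6,0,0, 0,0,0,1.65,2.4,0,0, 0,0,0,2.2,3.25,0,0, 0,0,0,2.65,4.15,0,0, 0,0,0,3.05,5.05,0,0, 0,0,0,3.4,6,0,0, 0,0,0,3.75,6.9,0,0, 0,0,0,4,7.9,0,0, 0,0,0,4.25,8.9,0,0, 0,0,0,4.25,8.9,0,0]' 40
python3 - <<'E'
from h import *
p0,R0=pose(); tip=toP(p0+R0.as_matrix()[:,1]*.073); print(tip,'q',.7-np.arcsin((tip[2]-.162)/.2))
T=viewer.camera_model('top');S=viewer.camera_model('side')
im=viewer.capture('side'); crop(im,200,130,275,235,6,'pics/s8.png')
im=viewer.capture('top'); crop(im,225,140,285,200,9,'pics/t8.png')
m=viewer.camera_model('wrist'); im=viewer.capture('wrist')
cv2.imwrite('pics/w8.png',cv2.resize(im[:,:,::-1],(768,576)))
E
```

```text
time: 10.95
ee_pos: [0.5201, -0.0521, 0.2752]
eef_rot: [-1.57, 0.005, -2.928]
force: [-6.5, -1.8, 9.2]
grip_width: -0.0001
[-0.1742231  -0.12541237  0.2022054 ] q 0.49759379100870327
```

View pics/s8.png

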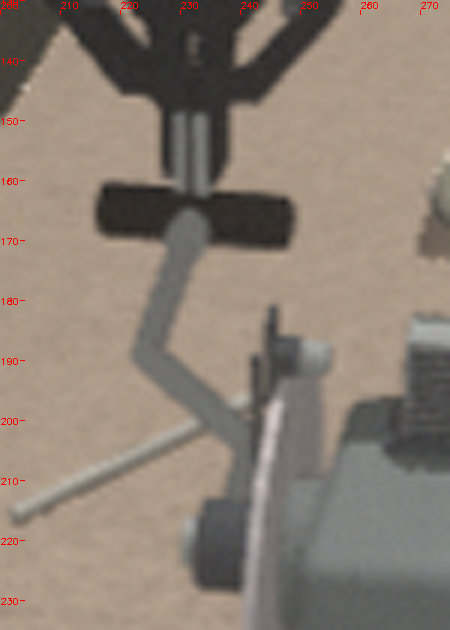

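View pics/t8.png

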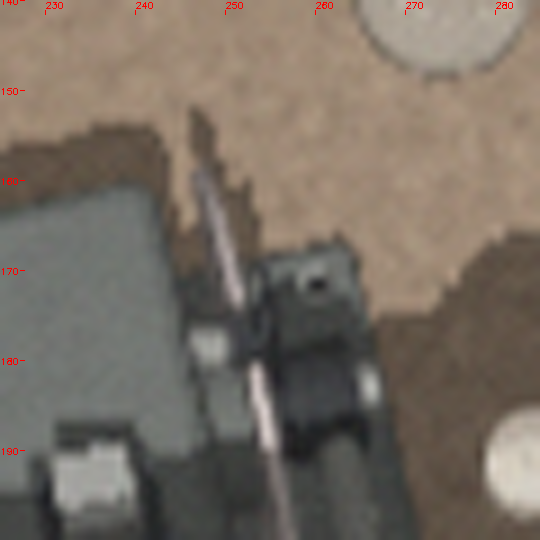

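View pics/w8.png

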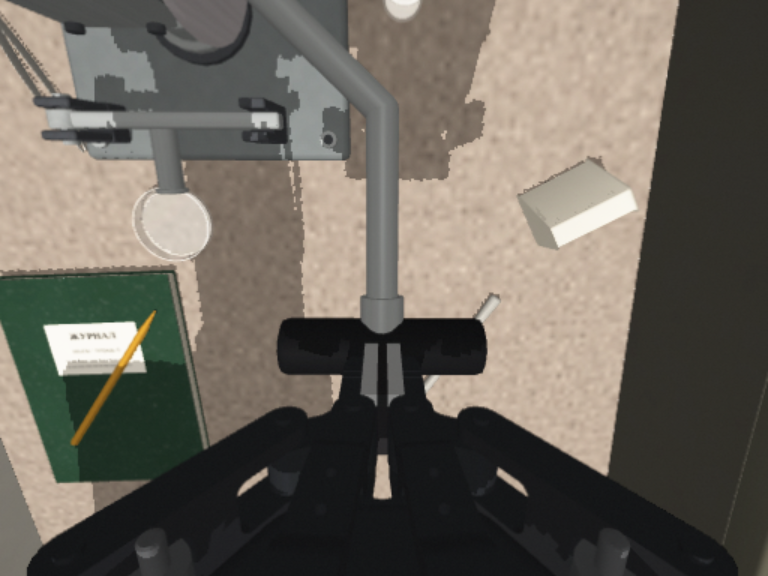

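```bash
python3 - <<'E'
from h import *
T=viewer.camera_model('top');S=viewer.camera_model('side')
f=lambda m,q,r,y,w=0: proj(m,[W([.025+r*np.sin(.7-q)-w*np.cos(.7-q),y,.15+r*np.cos(.7-q)+w*np.sin(.7-q)])])[0].round(1)
print('ptr',f(S,.5,.092,-.058),f(S,0,.092,-.058),f(T,0,.092,-.058),f(T,.5,.092,-.058))
for t in (.5,.55,.6,.65,.7,.75): print(t,f(S,t,.095,-.055,.007),f(S,t,.095,-.055,-.007),'top',f(T,t,.095,-.055,.007),f(T,t,.095,-.055,-.007),'ptr',f(S,t,.092,-.058),f(T,t,.092,-.058))
E
```

```text
ptr [241.9 188.5] [237.9 206.8] [250.8 157.2] [254.4 171.1]
0.5 [243.9 185.4] [242.7 189.6] top [253.8 173.4] [252.6 168.3] ptr [241.9 188.5] [254.4 171.1]
0.55 [244.4 184.1] [243.1 188.1] top [254.2 175.2] [253. 170.] ptr [242.3 187.2] [254.8 172.8]
0.6 [244.8 183. ] [243.5 186.6] top [254.6 177.1] [253.4 171.7] ptr [242.7 185.9] [255.2 174.5]
0.65 [245.2 182. ] [244.  185.3] top [255.1 178.9] [253.8 173.5] ptr [243.2 184.8] [255.6 176.2]
0.7 [245.6 181.1] [244.4 184.1] top [255.5 180.8] [254.2 175.3] ptr [243.6 183.8] [256.1 178. ]
0.75 [246.  180.3] [244.8 182.9] top [255.9 182.7] [254.7 177.2] ptr [244.  182.8] [256.5 179.9]
```

```bash
python3 -m creep '[0,0,0,0.1,0.7,0,0, 0,0,0,0.15,1.4,0,0, 0,0,0,0.2,2.1,0,0, 0,0,0,0.2,2.1,0,0, 0,0,0,0.2,2.1,0,0]' 40
python3 - <<'E'
from h import *
p0,R0=pose(); tip=toP(p0+R0.as_matrix()[:,1]*.073); print(tip,'q',.7-np.arcsin((tip[2]-.162)/.2))
im=viewer.capture('side'); np.save('pics/s9.npy',im);crop(im,230,170,262,212,14,'pics/s9.png')
im=viewer.capture('top'); np.save('pics/t9.npy',im);crop(im,235,155,275,195,14,'pics/t9.png')
E
```

```text
time: 11.72
ee_pos: [0.5177, -0.0531, 0.2561]
eef_rot: [-1.569, 0.005, -2.928]
force: [-6.0, -0.1, 8.5]
grip_width: -0.0
[-0.17678971 -0.12590456  0.18312087] q 0.5941983567165189
```

View pics/s9.png

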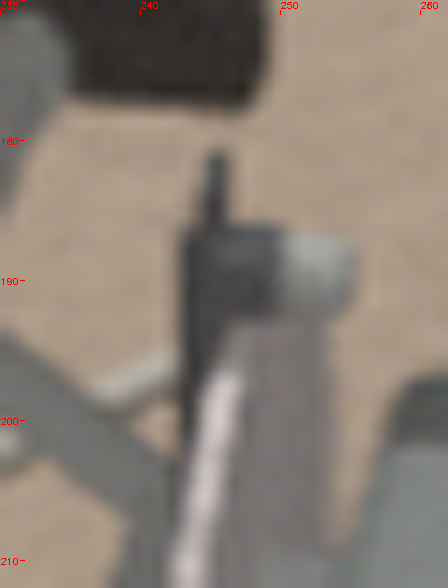

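View pics/t9.png

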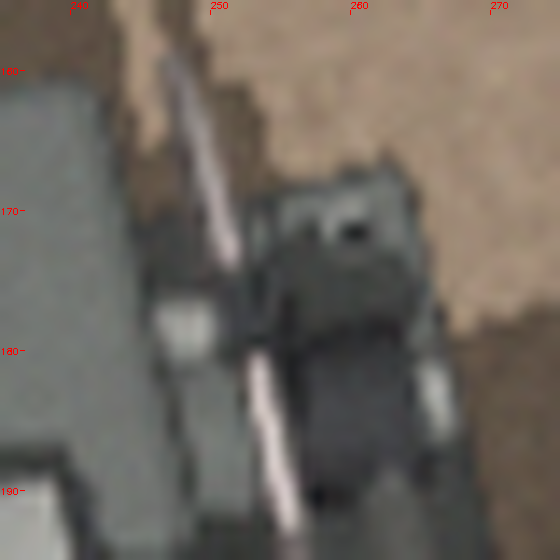

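```bash
python3 - <<'E'
from h import *
T=viewer.camera_model('top');S=viewer.camera_model('side');m=np.load('pics/w6m.npy',allow_pickle=True).item()
crop(np.load('pics/top0.npy'),235,160,265,190,18,'pics/tzz.png')
def rep(n,obs):
    X=toP(tri(obs)); dx=X[0]-.025; dz=X[2]-.15
    print(n,X.round(4),'r',np.hypot(dx,dz).round(4),'t',(.7-np.arctan2(dx,dz)).round(3),[ (proj(mm,[W(X)])[0]-p).round(1).tolist() for mm,p in obs])
t,s,w=(T,(247.7,178)),(S,(252.3,189.7)),(m,(242,138))
rep('screw TS',[t,s]);rep('TW',[t,w]);rep('SW',[s,w]);rep('all',[t,s,w])
rep('ptr tip rest SW',[(S,(237.9,206.5)),(m,(262.5,91.2))]); rep('ptr TS',[(S,(237.9,206.5)),(T,(250.9,157))])
rep('ram top',[(T,(235,193)),(m,(200,171.5))])
E
```

```text
screw TS [ 0.0313 -0.0385  0.2333] r 0.0835 t 0.625 [[0.0, -0.0], [0.0, 0.0]]
TW [ 0.0325 -0.0378  0.2231] r 0.0735 t 0.597 [[-0.3, 0.4], [1.0, -0.8]]
SW [ 0.029  -0.038   0.2322] r 0.0823 t 0.651 [[0.4, 0.0], [0.9, -0.1]]
all [ 0.0301 -0.0381  0.2326] r 0.0828 t 0.638 [[-0.0, 0.5], [0.3, 0.1], [0.9, -1.5]]
ptr tip rest SW [ 0.0809 -0.0576  0.219 ] r 0.0888 t 0.02 [[0.6, 0.1], [1.1, -0.2]]
ptr TS [ 0.0844 -0.0581  0.2211] r 0.0927 t 0.004 [[-0.1, -0.0], [-0.0, 0.0]]
ram top [-6.000e-04  2.000e-04  2.336e-01] r 0.0874 t 0.997 [[0.1, 0.8], [0.1, -2.2]]
```

View pics/tzz.png

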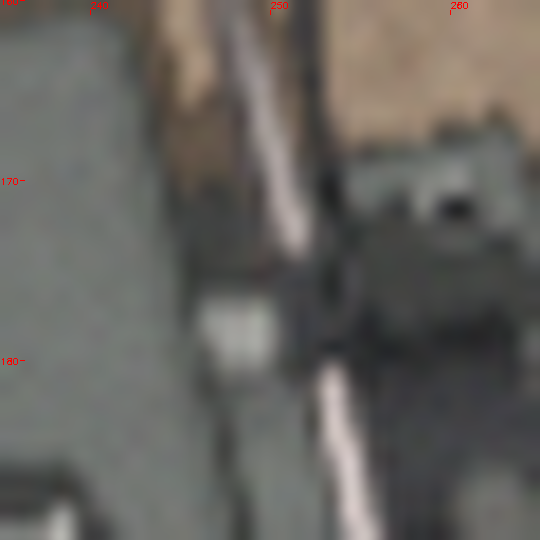

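```bash
python3 -m creep '[0,0,0,0,0.3,0,0, 0,0,0,0,0.65,0,0, 0,0,0,0,0.65,0,0, 0,0,0,0,0.65,0,0]' 40
python3 - <<'E'
from h import *
S=viewer.camera_model('side');T=viewer.camera_model('top')
p0,R0=pose(); tip=toP(p0+R0.as_matrix()[:,1]*.073); print(tip,'q',.7-np.arcsin((tip[2]-.162)/.2),readout.get_state()['force'])
im=viewer.capture('side'); crop(im,230,170,262,212,14,'pics/s10.png')
im2=viewer.capture('top'); crop(im2,180,140,330,260,5,'pics/t10.png')
im=viewer.capture('wrist');cv2.imwrite('pics/w10.png',cv2.resize(im[:,:,::-1],(768,576)))
for q in (.55,.6,.625,.65,.7): print(q,[proj(S,[W([.025+r*np.sin(.7-q),-.058,.15+r*np.cos(.7-q)])])[0].round(1).tolist() for r in (.091,.0927)])
E
```

```text
time: 12.32
ee_pos: [0.517, -0.0533, 0.2509]
eef_rot: [-1.569, 0.004, -2.928]
force: [-7.7, 1.3, 7.9]
grip_width: -0.0004
[-0.17760396 -0.12594045  0.17788528] q 0.6204898419433609 [-7.68221278  1.29499363  7.8758886 ]
0.55 [[242.3, 187.6], [242.3, 186.9]]
0.6 [[242.7, 186.3], [242.7, 185.6]]
0.625 [[243.0, 185.8], [242.9, 185.0]]
0.65 [[243.2, 185.2], [243.2, 184.5]]
0.7 [[243.6, 184.2], [243.6, 183.4]]
```

View pics/s10.png

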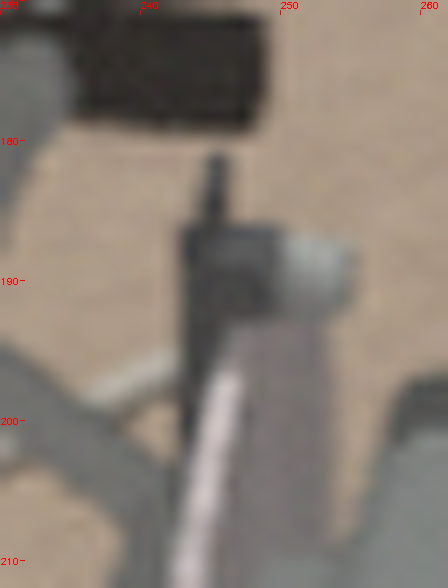

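View pics/t10.png

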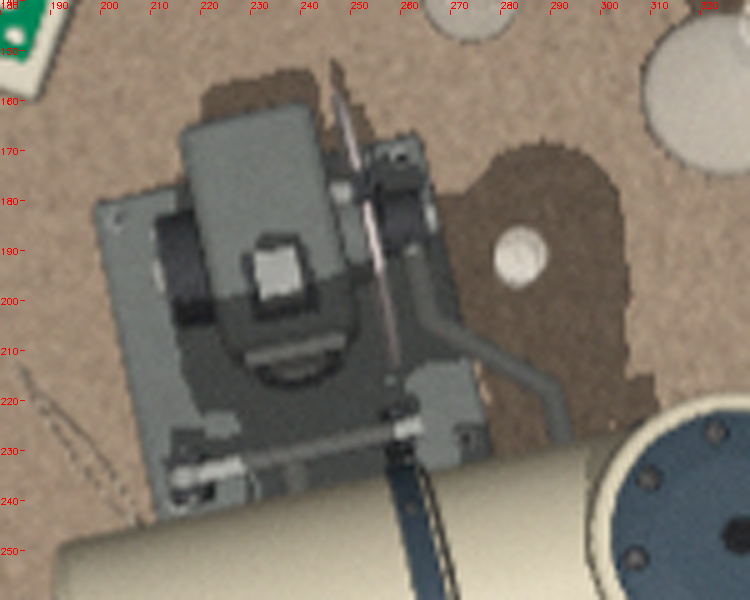

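View pics/w10.png

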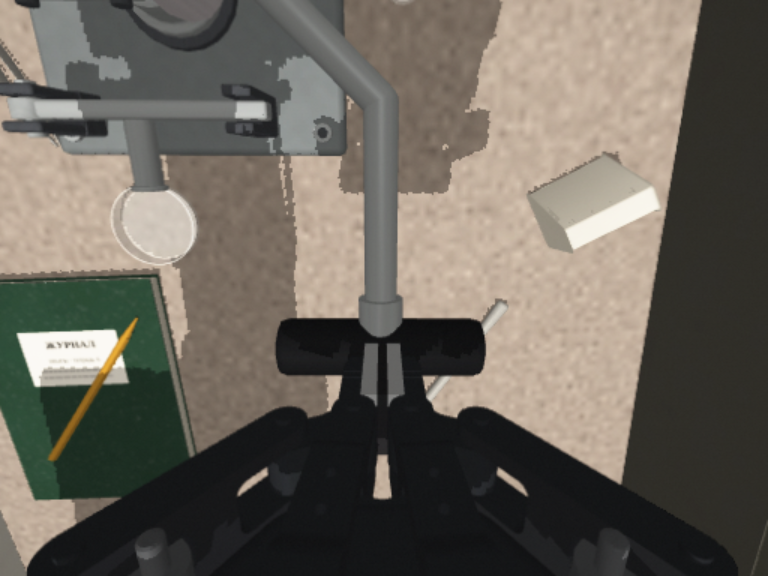

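```bash
python3 -m creep '[0,0,0,0,0.25,0,0, 0,0,0,0,0.25,0,0, 0,0,0,0,0.25,0,0, 0,0,0,0,0.25,0,0, 0,0,0,0,0.25,0,0, 0,0,0,0,0.25,0,0]' 40
python3 - <<'E'
from h import *
for i in range(4):
    s=readout.get_state(); p0,R0=pose(s); tip=toP(p0+R0.as_matrix()[:,1]*.073); print(s['time'],tip.round(4),'q',round(.7-np.arcsin((tip[2]-.162)/.2),3),s['force'].round(1))
    for _ in range(4): im=viewer.capture('side')
crop(im,200,120,340,310,3,'pics/s11.png')
E
```

```text
time: 13.22
ee_pos: [0.5167, -0.0533, 0.2499]
eef_rot: [-1.569, 0.005, -2.928]
force: [-4.9, 1.9, 9.7]
grip_width: 0.0
13.225 [-0.1778 -0.126   0.1769] q 0.625 [-4.9  1.9  9.7]
13.425 [-0.1778 -0.126   0.1769] q 0.626 [-4.5  2.2  9. ]
13.625 [-0.1778 -0.1259  0.1769] q 0.625 [-5.1  2.3  9.3]
13.825 [-0.1778 -0.1259  0.1769] q 0.625 [-5.2  2.3  8.6]
```

View pics/s11.png

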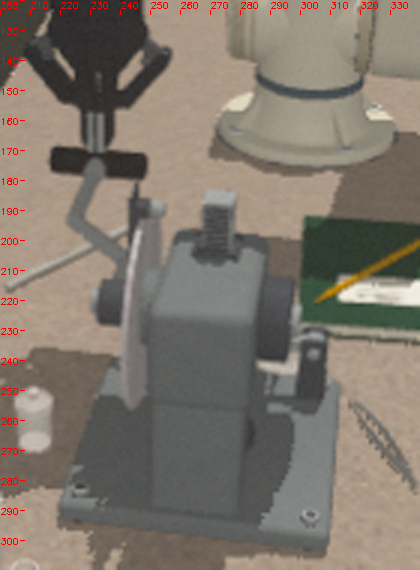

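Steady at q ≈ 0.625, with the pointer level with the tab's clamp at (242, 186). The latch is still down and the other objects haven't moved, so I'm handing in.

```bash
python3 -c "
from plant import ticket; print(ticket.sign_off())"
```

```text
the job is handed in; nothing more can be done
None
```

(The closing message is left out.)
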